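Hang the sink caddy from an S-hook on the kitchen rail

TASK

Take the S-hook off the rim of the dish drainer, hook it over the flat bar of the rail stand with its lower curl towards the robot, slide it gently along the bar, feeling for the one notch, until it drops fully home there, and let go of it. Then hang the small caddy by its wire bail in the hook's lower curl and let go, so that it hangs upright and still, clear of the counter. Press lightly throughout, never forcing the hook or the bar, and leave the other things on the counter where they are.

Things in the scene. Friction and masses are not known exactly. Their poses are not given: they have to be found in the camera images.
- rack: Fixed steel rail stand, two 14 x 16 mm posts carrying a flat bar. Origin on the counter under the bar's middle; x away from the robot, y along the bar, z up. Bar on edge in the plane x = 0: 6 mm thick, y -130 to 130, z 210 to 250, rigid. Below it only feet and a tie under 10 mm high. Push hook on bar with under 40 N, caddy on hook under 25 N, arm or caddy on stand under 20 N.
- bar_top (a point): Middle of the bar's top edge (z 250). One notch, 29 mm long in y, 10 mm deep (floor z 240), square corners, through the thickness. Its centre lies anywhere from y -30 to 30 here, differs each time and is not measured: it shows as a gap, or is felt: a hook slid along the top edge under light downward force loses support there and sinks 10 mm.
- hook: Loose S-hook, 0.14-0.2 kg, of 24 mm wide (y), 4 mm thick steel strip. Origin: middle of the crown's underside, the face that sits on the bar; x across, y along the bar, z up. Slot for the bar x -4.5 to 4.5, between the back leg at +x (down to z -30, flared outward to x 12, z -40) and the front shank (down to z -68). Hangs at first on the drainer's front rim, tilted up to 4 degrees.
- hook_grip (a point): Middle of the hook's wooden grip block, at x 0, y 0, z 30 mm of the hook; axes as the hook's. The block is 24 (x) by 12 (y) mm and stands on the crown (top of crown z 4) up to z 50 of the hook: pinch it across y.
- curl (a point): Middle of the floor of the hook's lower curl, at x -57, y 0, z -82 mm of the hook; axes as the hook's. The curl is a trough open upwards: floor from x -52 to -62, front lip rising to z -58 at x -76, back rising gently from x -46, z -74 to the shank at x -8.5, z -65 (all in the hook's frame).
- drainer: Fixed black dish drainer tub, 140 (x) by 200 (y) by 110 mm high, 7 mm walls; plates stand in it up to 126 mm high. Origin at the middle of its underside. The hook hangs on its front (-x) wall, middle plane x -66.5, top z 110, with its lower curl outside towards -x.
- caddy: Loose white open caddy, 80 (x) by 90 (y) by 70 mm high, 0.2 to 0.4 kg, with a rigid wire bail: uprights at x 0, y -43 and 43, and a straight round crossbar 8 mm thick along y, axis at z 130. Origin at the middle of its underside, z up. Its weight is centred under the bail within 3 mm.
- bail (a point): Middle of the crossbar's axis of the caddy's bail, 130 mm above the caddy's underside; axes as the caddy's. Hung, it lies 4 mm above the floor of the hook's lower curl.
- caddy_grip (a point): A point in the caddy's wooden grip block, at x -56, y 0, z 100 mm of the caddy; axes as the caddy's. The block is 24 (x) by 12 (y) mm, from z 40 to 125 of the caddy, in front of its -x wall: pinch it across y.
- tub: Bystander: white tub with the same body and grip block as the caddy but no bail. Origin under its middle.
- mug: Bystander: white mug, 76 mm wide, 85 mm high, origin under its middle.
- soap: Bystander: green bottle, 60 mm wide, 170 mm high, origin under its middle.
- jar: Bystander: amber jar, 70 mm wide, 100 mm high, origin under its middle.
- bowl: Bystander: blue bowl, 120 mm wide, 50 mm high, origin under its middle.
- spoon: Bystander: wooden spoon lying on the counter in front of the rail stand, under 25 mm high, origin under its middle.
There are look-alikes about, which are no part of the job. What is shaped like the caddy but blue or green is not meant.

How it is judged:
On the way, in this order (a step that is already met when the one before it is completed fails the run):
1. the S-hook sits fully home in the notch of the bar, lower curl towards the robot, let go (angle between the y axis of hook and the y axis of rack, either way round below 0.2 rad and x of curl in the frame of rack below -0.03 m and x of hook in the frame of rack between -0.004 and 0.004 m and y of hook in the frame of rack between -0.04 and 0.04 m and z of hook in the frame of rack between 0.237 and 0.2425 m and angle between hook's own z axis and vertical below 0.2 rad and contact force between hook and rack above 0.5 N and contact force between hook and the fingers below 0.05 N), for 0.2 s.
2. the caddy hangs by its bail in the hook's lower curl, let go (contact force between caddy and hook above 1 N and height (world z) of caddy above 0.015 m and angle between caddy's own z axis and vertical below 0.2 rad and x of bail in the frame of hook between -0.072 and -0.04 m and z of bail in the frame of hook below -0.068 m and y of bail in the frame of hook between -0.031 and 0.031 m and contact force between caddy and the fingers below 0.05 N), for 0.2 s.
At the end, for the whole second after the job is handed in: Hook on the notch floor (seat 237 to 242.5 mm up, within 4 mm of the bar plane, tilt under 0.2 rad, curl to the robot); caddy hanging by its bail in the curl trough, upright within 0.2 rad, over 15 mm above the counter; both at rest (under 30 and 20 mm/s), untouched by the fingers (all of step 1 and all of step 2 and linear speed of caddy below 0.03 m/s and linear speed of hook below 0.02 m/s and angular speed of caddy below 0.3 rad/s).
It fails at once if the hook is forced against the rail stand with more than 40 N (contact force between hook and rack above 40 N).
It fails at once if the caddy is forced against the hook with more than 25 N (contact force between caddy and hook above 25 N).
It fails at once if the caddy strikes or pushes the rail stand with more than 20 N (contact force between caddy and rack above 20 N).
It fails at once if the arm or fingers push on the rail stand with more than 20 N (contact force between any of the arm, the fingers and rack above 20 N).
It fails at once if a bystander is moved more than 30 mm (distance of any of tub, mug, soap, jar, bowl, spoon from where it was at the start of the episode above 0.03 m).
It also fails if it takes over 72 s, if anything falls off the work surface, if the arm or the gripper's body presses on something with over 40 N, if the wrist force passes 120 N, or if a joint passes its speed limit or range.

ROBOT

A 6-joint arm with a two-finger parallel gripper is mounted at the origin on the work surface. World frame = base frame: x ahead of the robot, y to its left, z up, the work surface at z = 0. Lengths are in m, angles in rad, forces in N, time in s.
With the tool pointing down it reaches from about 0.3 to 0.825 m from the base axis. Payload 5.4 kg.
Tool frame: the origin (TCP) lies at the very end of the fingers, on their centre line; the grasp point (between the pads) lies 19 mm behind it (r.hold_point_z is the distance from the TCP to the grasp point, in m); z points along the fingers, x is the direction in which the jaws open and shut, and the axes are right-handed (so a half turn about z gives the same grasp; the last joint's range is limited). The gripper opens to 92 mm and grips with 3 to 60 N. Pads are 20 mm wide; open, the fingers measure 128 mm over their backs; the gripper's body (75 mm by 189 mm) begins 69 mm behind the grasp point.
Start: joints at [0.951, 0.158, 1.597, -0, 1.386, -0.21], TCP at [0.229, 0.527, 0.215] pointing down, gripper open.
Joint ranges: [-2.91, 2.91], [-0.94, 2.29], [0.18, 2.7], [-1.29, 4.43], [0.17, 2.64], [-3, 3]. Speed limits (rad/s): [2.57, 2.57, 3.14, 3.14, 3.14, 3.14].

INTERFACE

Orientations are given as a unit quaternion [x, y, z, w].
In Python, from rig import r gives the robot as it stands. The module is installed in compiled form; this text tells all that it offers.
- The arm moves only by the tool carry_out, never from a script. Its argument "series" is a list of rows, each an object of numbers: "fingers": the gripper's target within -1 to 1 (shut at 1, half-way at 0, fully open at -1); "tx", "ty", "tz": the shift along the tool's x, y, z in units of 40 mm (1.0 is 40 mm); "wx", "wy", "wz": the turn, a rotation vector about the tool's x, y, z in units of 6 degrees (1.0 is 6 degrees). A call has 1 to 5 rows; each row shifts and turns the commanded pose from where the row before left it, along the tool's axes as they then stand; what a row does not reach is not made up. A row lasts 1/8 s, in which the tool goes at most 62.5 mm and 10.7 degrees, less where a joint would pass 70% of its speed; a pose out of reach is approached as far as the arm can. A call is refused whole if a number of a shift passes 1 or a number of a turn 1, either way. A call with a gripper value outside its range is refused whole. The fingers move at their own pace and stop on an object; the grip force is fixed at half the most. Time passes only in rows, so rows that do not move let the fingers close. It gives the time, the measured TCP pose, the force and the opening at its end, in the units of the state.
- r.read_state(): the state, without advancing time (a new reading comes with each control period).
- r.get_image(name): name is "scene" or "top" or "wrist"; returns the picture (480x640x3 uint8, red, green, blue); there is no depth.
- r.camera_model(name): a dict with "K" (3x3 intrinsics, pixels), "rvec" (rotation vector, rad) and "tvec" (3), from world to camera coordinates, as OpenCV has them; the wrist camera has in their place "T_tool_cam" (4x4, takes a point from camera to tool coordinates, whose origin is the TCP and whose axes are the tool frame's). Camera axes: x right, y down, z forward; pixel columns grow to the right and rows downward; lengths in m; the calibration is good to about 2 mm. The wrist camera is an equidistant fisheye: a pixel r from the principal point sees the ray r / f radians off the axis. A picture is of the moment at which its call begins: read the wrist's pose just before it. camera_model takes no time and is no camera call.
- r.finish_job(): hands the job in, once; it reports no verdict.
The state is a dict: "time_s": time; "joints": joint angles; "qd": joint speeds; "joint_torque": joint torques, N m; "tool_pos": TCP position; "eef_rot": TCP orientation; "wrist_force": force on the tool from outside, world axes, zero at the start; "torque": the same for the moment, N m; "gripper_width": opening from 0.0 (shut) to 1.0 (fully open).
Only numpy, scipy, OpenCV 4.12 (cv2) and the standard library are available. Lean on these libraries where they do the work, as an engineer would, in place of code of your own. Each camera call takes 0.05 s, during which the arm holds its last target. There are 200 camera calls.

## Working session

There is one attempt and no reset: what is moved stays moved. The work goes in short steps, Python scripts to look and compute and a tool call to move; the robot and the scene stay as the last step left them, time stands still between calls to the robot, and variables do not carry over. Pictures are saved under pics/ and viewed, about 8 in all and at most 12, crops included, and the job is handed in when it is done.

Besides the shell and the picture viewer there is one more tool, called as a command line: name --argument value ..., lists and objects as JSON in quotes. carry_out: Moves the arm, as the interface text tells. Its arguments: {"type":"object","properties":{"series":{"type":"array"}},"required":["series"]}

```bash
mkdir -p pics
python3 - <<'E'
from rig import r
import cv2,numpy as np
s=r.read_state();print(s)
for n in("scene","top"):
    cv2.imwrite(f"pics/{n}0.png",r.get_image(n)[:,:,::-1]);m=r.camera_model(n);R=cv2.Rodrigues(np.array(m["rvec"]))[0];print(n,np.array(m["K"]).tolist(),(-R.T@np.array(m["tvec"]).ravel()).round(3),R.round(3).tolist())
print(r.camera_model("wrist"),r.hold_point_z)
E
```

```text
{'time_s': 0.0, 'joints': array([ 9.50915348e-01,  1.59015272e-01,  1.59822357e+00, -2.57765571e-05,
        1.38618434e+00, -2.10061269e-01]), 'qd': array([-5.65933633e-04, -6.15701227e-04, -2.41736533e-05,  1.00510465e-04,
        1.92252868e-03,  4.93638669e-04]), 'joint_torque': array([-3.40581119e-04, -3.85553491e+01, -3.22117567e+01,  7.01433909e-02,
        3.77581723e-02, -1.15619814e-04]), 'tool_pos': array([0.2287436 , 0.52686689, 0.21364223]), 'eef_rot': array([ 8.36193291e-01,  5.48434081e-01, -8.48600370e-04,  3.43146588e-04]), 'wrist_force': array([ 0.37515357,  0.19565648, -0.40131209]), 'torque': array([ 0.0169627 , -0.04269575, -0.04457253]), 'gripper_width': 1.0026613200076826}
scene [[449.9830489175664, 0.0, 316.6991433618259], [0.0, 449.9830489175664, 246.2164956625363], [0.0, 0.0, 1.0]] [1.195 0.656 0.88 ] [[-0.643, 0.766, -0.015], [0.498, 0.403, -0.768], [-0.582, -0.501, -0.641]]
top [[469.29262761051314, 0.0, 313.5492000206272], [0.0, 469.29262761051314, 238.8576603445033], [0.0, 0.0, 1.0]] [0.334 0.106 1.332] [[0.016, -1.0, 0.005], [-0.982, -0.016, -0.186], [0.186, -0.002, -0.983]]
{'K': array([[371.64829954,   0.        , 316.2552926 ],
       [  0.        , 371.64829954, 237.59016894],
       [  0.        ,   0.        ,   1.        ]]), 'T_tool_cam': array([[ 9.99999297e-01, -1.11319062e-03, -4.07414690e-04,
         9.02733674e-05],
       [ 1.18025076e-03,  9.67009035e-01,  2.54739345e-01,
        -6.98902587e-02],
       [ 1.10400237e-04, -2.54739647e-01,  9.67009669e-01,
        -1.71164285e-01],
       [ 0.00000000e+00,  0.00000000e+00,  0.00000000e+00,
         1.00000000e+00]])} 0.0187
```

View pics/scene0.png

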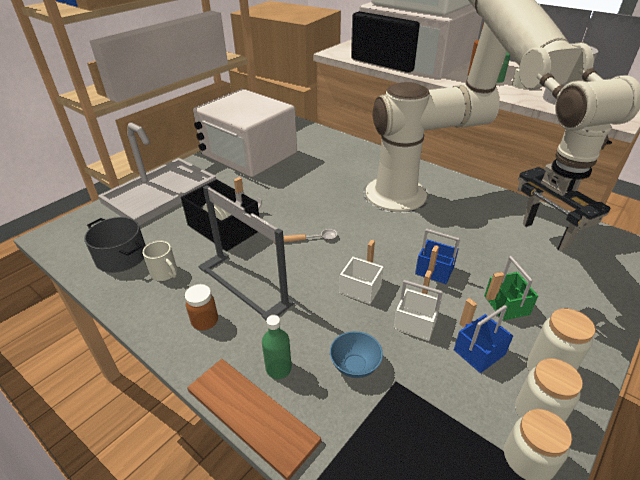

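View pics/top0.png

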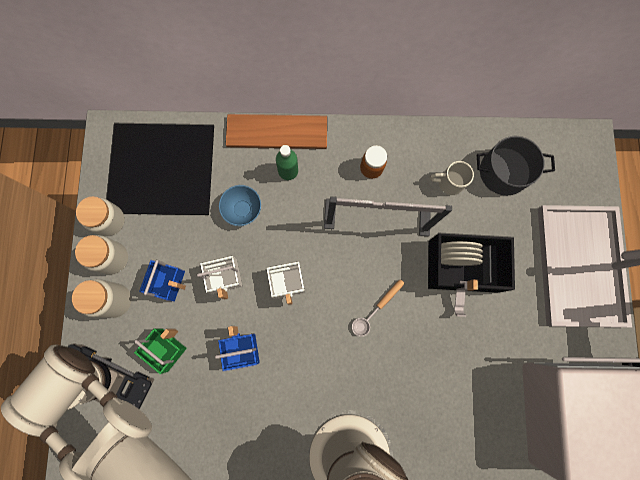

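The scene view shows the rack, with the drainer and hook behind it at about (240,190), and the white bailed caddy at (417,310). In the top view the hook is at about (472,288), the bar runs from (330,200) to (450,208), and the caddy is at (220,275). I'll magnify these.

Run:
```python
import cv2,numpy as np
t=cv2.imread("pics/top0.png")
a=cv2.resize(t[185:325,320:520],(800,560),interpolation=cv2.INTER_CUBIC)
b=cv2.resize(t[240:315,190:315],(500,300),interpolation=cv2.INTER_CUBIC)
s=cv2.imread("pics/scene0.png")
c=cv2.resize(s[165:320,180:300],(480,620),interpolation=cv2.INTER_CUBIC)[:600]
d=cv2.resize(s[235:345,330:450],(320,293),interpolation=cv2.INTER_CUBIC)
o=np.zeros((600,800,3),np.uint8);o[:,:480]=c;o[:293,480:]=d;o[300:492,480:]=cv2.resize(b,(320,192))
cv2.imwrite("pics/c1.png",a);cv2.imwrite("pics/c2.png",o)
```

```text
(no output)
```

View pics/c1.png

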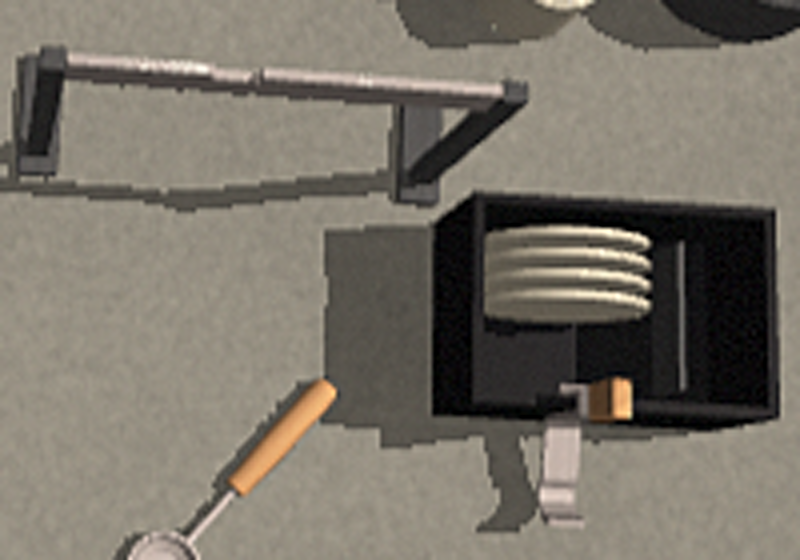

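View pics/c2.png

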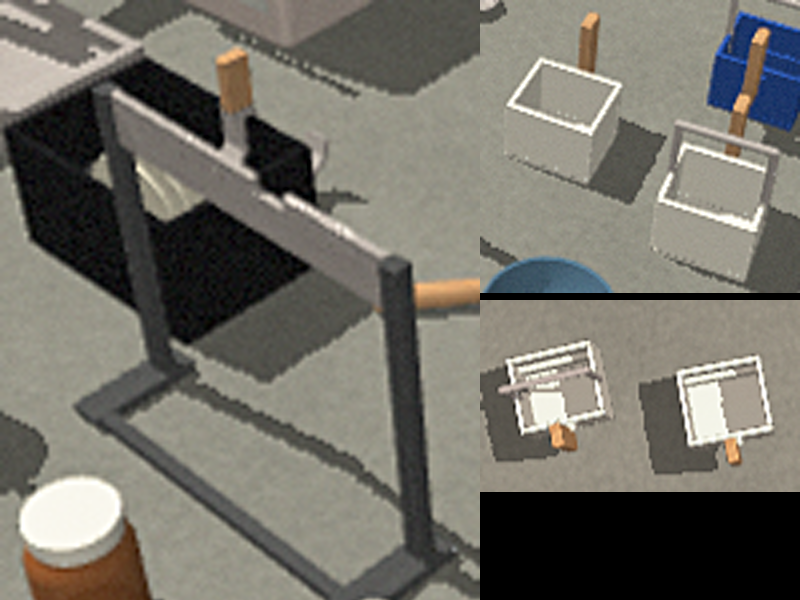

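Notch gap seen in c1 at columns ~212–260 of the bar, the grip-block top at (622,398), and the caddy bail running from (500,390) to (603,373) in c2's lower panel. Next I cast rays.

```bash
cat > h.py <<'E'
from rig import r
import cv2,numpy as np
from scipy.spatial.transform import Rotation as Ro
def ray(n,p,st=None):
    m=r.camera_model(n);K=np.array(m["K"])
    if n=="wrist":
        T=np.eye(4);T[:3,:3]=Ro.from_quat(st["eef_rot"]).as_matrix();T[:3,3]=st["tool_pos"];T=T@m["T_tool_cam"]
        d=(np.array(p,float)-K[:2,2])/K[0,0];a=np.hypot(*d)
        v=np.r_[np.sin(a)*d/max(a,1e-9),np.cos(a)];return T[:3,3],T[:3,:3]@v
    R=cv2.Rodrigues(np.array(m["rvec"]))[0];return -R.T@np.array(m["tvec"]).ravel(),R.T@np.linalg.inv(K)@np.r_[p,1]
def onz(n,p,z,st=None):
    c,d=ray(n,p,st);return c+d*(z-c[2])/d[2]
def two(c1,d1,c2,d2):
    t=np.linalg.lstsq(np.c_[d1,-d2],c2-c1,rcond=None)[0];a=c1+t[0]*d1;b=c2+t[1]*d2;return (a+b)/2,np.linalg.norm(a-b)
E
python3 - <<'E'
from h import *
np.set_printoptions(precision=4,suppress=True)
C=lambda x,y:(x/4+320,y/4+185)
P=lambda x,y:((x-480)/2.56+190,(y-300)/2.56+240)
for n,p,z in [("barL",C(67,60),.25),("barR",C(503,92),.25),("postL",C(52,50),.25),("postR",C(515,92),.25),("notchL",C(214,70),.25),("notchR",C(258,75),.25),("gripTop",C(622,398),.16),("drFL",C(473,412),.11),("drFR",C(778,415),.11),("drBR",C(775,208),.11),
 ("cadgrip",P(562,432),.125),("bailL",P(500,390),.13),("bailR",P(603,373),.13),("rim",P(507,358),.07),("rim",P(592,342),.07),("rim",P(608,415),.07),("rim",P(523,432),.07)]: print(n,onz("top",p,z)[:3])
S=lambda x,y:(x/4+180,y/4*(620/620)+165)
for n,p,q in [("grip",C(622,398),S(234,55)),("pL",C(52,50),S(395,264)),("pR",C(515,92),S(107,90)),("nR",C(258,75),S(283,197))]: print(n,two(*ray("top",p),*ray("scene",q)))
E
```

```text
barL [0.634  0.0504 0.25  ]
barR [ 0.6188 -0.2091  0.25  ]
postL [0.6401 0.0594 0.25  ]
postR [ 0.6189 -0.2163  0.25  ]
notchL [ 0.6294 -0.0372  0.25  ]
notchR [ 0.6268 -0.0634  0.25  ]
gripTop [ 0.4465 -0.3026  0.16  ]
drFL [ 0.4406 -0.2225  0.11  ]
drFR [ 0.4419 -0.4212  0.11  ]
drBR [ 0.5792 -0.428   0.11  ]
cadgrip [0.4213 0.3361 0.125 ]
bailL [0.4619 0.3994 0.13  ]
bailR [0.4807 0.297  0.13  ]
rim [0.5023 0.4087 0.07  ]
rim [0.5209 0.3197 0.07  ]
rim [0.4438 0.2993 0.07  ]
rim [0.4246 0.3873 0.07  ]
grip (array([ 0.4457, -0.3014,  0.1607]), np.float64(0.002244612456898986))
pL (array([0.6383, 0.0608, 0.2522]), np.float64(0.0035266372939834743))
pR (array([ 0.619 , -0.2163,  0.2487]), np.float64(0.0007743331416448075))
nR (array([ 0.6238, -0.0583,  0.2391]), np.float64(0.017286206570581688))
```

carry_out --series '[{"fingers":-1,"tx":-0.99,"ty":0.78},{"fingers":-1,"tx":-0.99,"ty":0.78},{"fingers":-1,"tx":-0.99,"ty":0.78},{"fingers":-1,"tx":-0.99,"ty":0.78},{"fingers":-1,"tx":-0.99,"ty":0.78}]'

```text
invalid input
```

carry_out --series '[{"fingers":-1,"tx":-0.99,"ty":0.78,"tz":0,"wx":0,"wy":0,"wz":0},{"fingers":-1,"tx":-0.99,"ty":0.78,"tz":0,"wx":0,"wy":0,"wz":0},{"fingers":-1,"tx":-0.99,"ty":0.78,"tz":0,"wx":0,"wy":0,"wz":0},{"fingers":-1,"tx":-0.99,"ty":0.78,"tz":0,"wx":0,"wy":0,"wz":0},{"fingers":-1,"tx":-0.99,"ty":0.78,"tz":0,"wx":0,"wy":0,"wz":0}]'

```text
time_s: 0.72
tool_pos: [0.2932, 0.282, 0.2142]
eef_rot: [0.836, 0.549, -0.0, 0.0]
wrist_force: [0.6, 0.4, -0.5]
gripper_width: 0.999
```

carry_out --series '[{"fingers":-1,"tx":-0.99,"ty":0.78,"tz":0,"wx":0,"wy":0,"wz":0},{"fingers":-1,"tx":-0.99,"ty":0.78,"tz":0,"wx":0,"wy":0,"wz":0},{"fingers":-1,"tx":-0.99,"ty":0.78,"tz":0,"wx":0,"wy":0,"wz":0},{"fingers":-1,"tx":-0.99,"ty":0.78,"tz":0,"wx":0,"wy":0,"wz":0},{"fingers":-1,"tx":-0.99,"ty":0.78,"tz":0,"wx":0,"wy":0,"wz":0}]'

```text
time_s: 1.35
tool_pos: [0.3574, 0.0383, 0.2144]
eef_rot: [0.836, 0.548, 0.0, 0.0]
wrist_force: [1.1, 0.7, -0.3]
gripper_width: 1.001
```

carry_out --series '[{"fingers":-1,"tx":-0.99,"ty":0.78,"tz":0,"wx":0,"wy":0,"wz":0},{"fingers":-1,"tx":-0.99,"ty":0.78,"tz":0,"wx":0,"wy":0,"wz":0},{"fingers":-1,"tx":-0.99,"ty":0.78,"tz":0,"wx":0,"wy":0,"wz":0},{"fingers":-1,"tx":-0.99,"ty":0.78,"tz":0,"wx":0,"wy":0,"wz":0},{"fingers":-1,"tx":-0.99,"ty":0.78,"tz":0,"wx":0,"wy":0,"wz":0}]'

```text
time_s: 1.98
tool_pos: [0.4217, -0.2055, 0.2142]
eef_rot: [0.836, 0.548, 0.0, -0.0]
wrist_force: [1.4, -0.2, 0.9]
gripper_width: 0.999
```

carry_out --series '[{"fingers":-1,"tx":-0.99,"ty":0.78,"tz":0,"wx":0,"wy":0,"wz":0},{"fingers":0,"tx":-0.99,"ty":0.78,"tz":0,"wx":0,"wy":0,"wz":-0.8},{"fingers":0,"tx":0,"ty":0,"tz":0,"wx":0,"wy":0,"wz":-1},{"fingers":0,"tx":0,"ty":0,"tz":0,"wx":0,"wy":0,"wz":-1},{"fingers":0,"tx":0,"ty":0,"tz":0,"wx":0,"wy":0,"wz":-1}]'

```text
time_s: 2.6
tool_pos: [0.4471, -0.3013, 0.2139]
eef_rot: [0.71, 0.704, 0.0, -0.001]
wrist_force: [0.8, 0.3, 0.1]
gripper_width: 0.588
```

Run:
```python
from h import *
import pickle
s=r.read_state();pickle.dump(s,open("s1.pkl","wb"));im=r.get_image("wrist")[:,:,::-1]
cv2.imwrite("pics/w1.png",im);print(s["tool_pos"],s["eef_rot"],s["joints"].round(2))
```

```text
[ 0.4470753  -0.30131768  0.21392638] [ 7.10183271e-01  7.04016531e-01  3.67779771e-05 -6.66579523e-04] [-0.82  0.07  1.7   0.    1.38 -2.38]
```

View pics/w1.png

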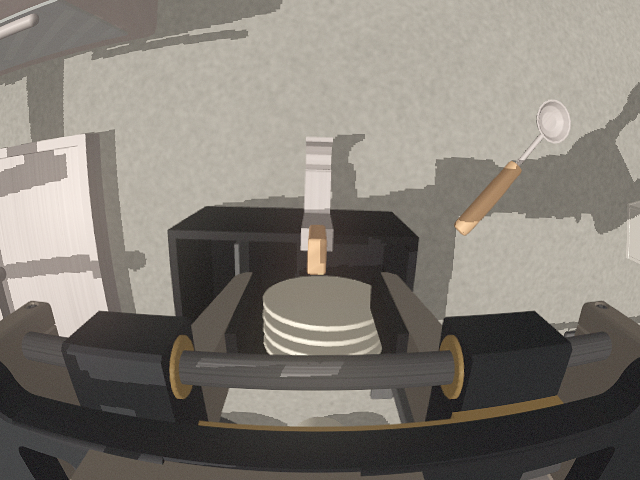

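The wrist view shows the hook centred (block at about (317,226)–(317,274), tip at (319,138)), nearly aligned. I'll check the block's top against the earlier estimate.

Run:
```python
from h import *
import pickle
np.set_printoptions(precision=4,suppress=True)
s=pickle.load(open("s1.pkl","rb"));im=cv2.imread("pics/w1.png")
hs=cv2.cvtColor(im,cv2.COLOR_BGR2HSV);m=cv2.inRange(hs,(5,60,90),(25,255,255))[210:290,290:345]
v=hs[210:290,290:345,2]
for y in range(8,72,3):
    x=np.where(m[y])[0]
    if len(x):print(y+210,x[0]+290,x[-1]+290,v[y,x].astype(int).mean().round())
for p,z in [((317,274),.16),((317,252),.16),((317,226),.114),((316,240),.114),((319,138),.052)]:print(p,onz("wrist",p,z,s))
```

```text
227 309 325 139.0
230 309 325 140.0
233 309 325 139.0
236 309 325 138.0
239 308 326 193.0
242 308 326 219.0
245 308 326 217.0
248 308 326 215.0
251 307 326 207.0
254 307 326 203.0
257 307 326 203.0
260 307 326 205.0
263 307 325 221.0
266 307 325 225.0
269 307 325 224.0
272 307 325 218.0
(317, 274) [ 0.4606 -0.3015  0.16  ]
(317, 252) [ 0.4458 -0.3014  0.16  ]
(317, 226) [ 0.4394 -0.3012  0.114 ]
(316, 240) [ 0.4503 -0.3021  0.114 ]
(319, 138) [ 0.3735 -0.2987  0.052 ]
```

carry_out --series '[{"fingers":0,"tx":0,"ty":0,"tz":0.72,"wx":0,"wy":0,"wz":0},{"fingers":0,"tx":0,"ty":0,"tz":0.72,"wx":0,"wy":0,"wz":0},{"fingers":0,"tx":0,"ty":0,"tz":0.5,"wx":0,"wy":0,"wz":0},{"fingers":0,"tx":0,"ty":0,"tz":0.2,"wx":0,"wy":0,"wz":0},{"fingers":1,"tx":0,"ty":0,"tz":0,"wx":0,"wy":0,"wz":0}]'

```text
time_s: 3.28
tool_pos: [0.4472, -0.3012, 0.1288]
eef_rot: [0.711, 0.703, 0.0, -0.0]
wrist_force: [0.2, 0.0, -0.5]
gripper_width: 0.414
```

carry_out --series '[{"fingers":1,"tx":0,"ty":0,"tz":0,"wx":0,"wy":0,"wz":0},{"fingers":1,"tx":0,"ty":0,"tz":0,"wx":0,"wy":0,"wz":0},{"fingers":1,"tx":0,"ty":0,"tz":0,"wx":0,"wy":0,"wz":0},{"fingers":1,"tx":0,"ty":0,"tz":0,"wx":0,"wy":0,"wz":0},{"fingers":1,"tx":0,"ty":0,"tz":0,"wx":0,"wy":0,"wz":0}]'

```text
time_s: 3.9
tool_pos: [0.4476, -0.3017, 0.1297]
eef_rot: [0.711, 0.703, -0.0, 0.0]
wrist_force: [-1.1, 0.8, 5.8]
gripper_width: 0.127
```

carry_out --series '[{"fingers":1,"tx":0,"ty":0,"tz":-0.3,"wx":0,"wy":0,"wz":0},{"fingers":1,"tx":0,"ty":0,"tz":-1,"wx":0,"wy":0,"wz":0},{"fingers":1,"tx":0,"ty":0,"tz":-1,"wx":0,"wy":0,"wz":0},{"fingers":1,"tx":0,"ty":0,"tz":-1,"wx":0,"wy":0,"wz":0},{"fingers":1,"tx":0,"ty":0,"tz":-1,"wx":0,"wy":0,"wz":0}]'

```text
time_s: 4.53
tool_pos: [0.447, -0.3011, 0.3023]
eef_rot: [0.711, 0.703, -0.0, -0.0]
wrist_force: [-0.4, -0.5, -2.2]
gripper_width: 0.124
```

carry_out --series '[{"fingers":1,"tx":0,"ty":0,"tz":-1,"wx":0,"wy":0,"wz":0},{"fingers":1,"tx":0.9,"ty":0.72,"tz":0,"wx":0,"wy":0,"wz":0},{"fingers":1,"tx":0.9,"ty":0.72,"tz":0,"wx":0,"wy":0,"wz":0},{"fingers":1,"tx":0.9,"ty":0.72,"tz":0,"wx":0,"wy":0,"wz":0},{"fingers":1,"tx":0.9,"ty":0.72,"tz":0,"wx":0,"wy":0,"wz":0}]'

```text
time_s: 5.15
tool_pos: [0.5648, -0.1575, 0.3409]
eef_rot: [0.711, 0.703, -0.0, -0.0]
wrist_force: [0.9, -0.6, -1.6]
gripper_width: 0.129
```

carry_out --series '[{"fingers":1,"tx":0.9,"ty":0.72,"tz":0,"wx":0,"wy":0,"wz":0},{"fingers":1,"tx":0.9,"ty":0.72,"tz":0,"wx":0,"wy":0,"wz":0.5},{"fingers":1,"tx":0,"ty":0,"tz":0,"wx":0,"wy":0,"wz":0},{"fingers":1,"tx":0,"ty":0,"tz":0,"wx":0,"wy":0,"wz":0}]'

```text
time_s: 5.65
tool_pos: [0.6223, -0.0879, 0.3407]
eef_rot: [0.729, 0.684, -0.001, -0.0]
wrist_force: [0.4, 0.6, -1.6]
gripper_width: 0.125
```

Run:
```python
from h import *
import pickle
s=r.read_state();pickle.dump(s,open("s2.pkl","wb"));im=r.get_image("wrist")[:,:,::-1]
cv2.imwrite("pics/w2.png",im);print(s["tool_pos"],s["eef_rot"],s["wrist_force"],s["torque"])
sc=r.get_image("scene")[:,:,::-1];cv2.imwrite("pics/s2.png",sc)
o=np.zeros((600,800,3),np.uint8)
o[:450,:400]=cv2.resize(im[90:315,220:420],(400,450),interpolation=cv2.INTER_CUBIC)
o[:600,400:]=cv2.resize(sc[130:310,190:310],(400,600),interpolation=cv2.INTER_CUBIC)
cv2.imwrite("pics/c3.png",o)
```

```text
[ 0.62225238 -0.08786469  0.34074016] [ 7.29321416e-01  6.84170976e-01 -5.31571878e-04 -2.56247237e-04] [ 0.42564337  0.62975772 -1.6486292 ] [ 0.01084698 -0.06559752 -0.02631015]
```

View pics/c3.png

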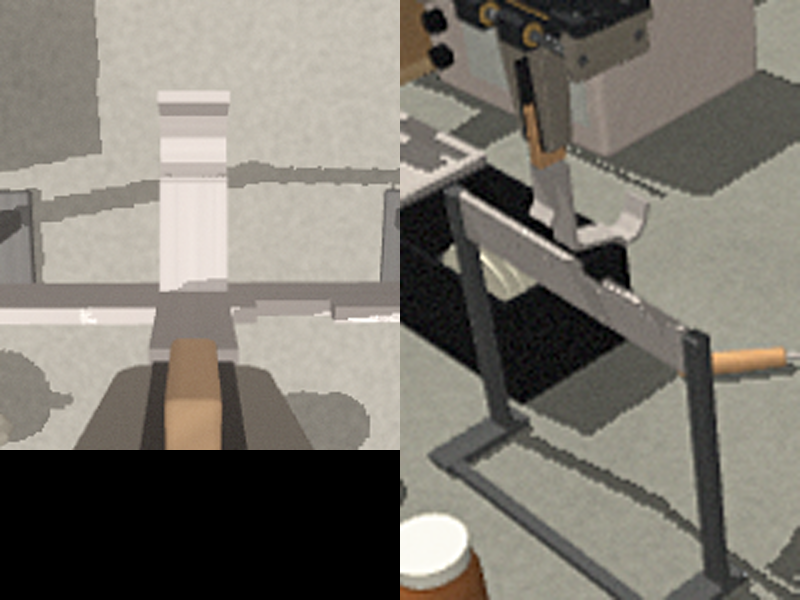

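The wrist crop shows the bar level in the image (yaw matches), its top at crop row ~315, with the notch at crop columns ~258–332. The hook hangs straight with its curl to the robot.

Run:
```python
from h import *
import pickle
np.set_printoptions(precision=4,suppress=True)
s=pickle.load(open("s2.pkl","rb"))
R=Ro.from_quat(s["eef_rot"]).as_matrix()
C=lambda x,y:(x/2+220,y/2+90)
for n,p,z in [("barL",C(10,315),.25),("barL2",C(140,315),.25),("barR",C(390,314),.25),("notchL",C(256,313),.25),("notchR",C(333,313),.25),("tipL",C(158,98),.262),("tipR",C(230,98),.262),("crL",C(150,357),.325),("crR",C(238,355),.325),("blk",C(167,400),.371),("blkR",C(220,400),.371)]:
    P=onz("wrist",p,z,s);print(n,P,"tool mm",(R.T@(P-s["tool_pos"])*1000).round(1))
print(R[:,0])
```

```text
barL [ 0.6244 -0.1571  0.25  ] tool mm [-69.    6.6  90.8]
barL2 [ 0.6274 -0.1081  0.25  ] tool mm [-19.9   6.5  90.7]
barR [ 0.6332 -0.0148  0.25  ] tool mm [73.6  6.4 90.7]
notchL [ 0.6294 -0.0655  0.25  ] tool mm [22.8  5.8 90.7]
notchR [ 0.6313 -0.0368  0.25  ] tool mm [51.6  5.9 90.7]
tipL [ 0.5496 -0.0952  0.262 ] tool mm [-11.9 -71.9  78.8]
tipR [ 0.5512 -0.0713  0.262 ] tool mm [ 12.  -71.9  78.8]
crL [ 0.6178 -0.0995  0.325 ] tool mm [-11.9  -3.7  15.7]
crR [ 0.6188 -0.076   0.325 ] tool mm [11.6 -4.2 15.7]
blk [ 0.6113 -0.0929  0.371 ] tool mm [ -5.7 -10.6 -30.2]
blkR [ 0.612 -0.082  0.371] tool mm [  5.1 -10.6 -30.3]
[ 0.0638  0.998  -0.0004]
```

carry_out --series '[{"fingers":1,"tx":0,"ty":0.09,"tz":0,"wx":0.48,"wy":0,"wz":0},{"fingers":1,"tx":0,"ty":0.025,"tz":0.5,"wx":0,"wy":0,"wz":0},{"fingers":1,"tx":0,"ty":0,"tz":0,"wx":0,"wy":0,"wz":0}]'

```text
time_s: 6.12
tool_pos: [0.6251, -0.0885, 0.3192]
eef_rot: [0.73, 0.683, -0.018, -0.02]
wrist_force: [-0.3, 0.1, -2.2]
gripper_width: 0.128
```

Run:
```python
from h import *
import pickle
s=r.read_state();pickle.dump(s,open("s3.pkl","wb"));im=r.get_image("wrist")[:,:,::-1]
cv2.imwrite("pics/w3.png",im);print(s["tool_pos"],s["eef_rot"],s["wrist_force"])
cv2.imwrite("pics/c4.png",cv2.resize(im[110:310,230:410],(540,600),interpolation=cv2.INTER_CUBIC))
```

```text
[ 0.62509451 -0.08849889  0.3192493 ] [ 0.72966779  0.6832714  -0.01809233 -0.01994454] [-0.28271937  0.06631148 -2.21701195]
```

View pics/c4.png

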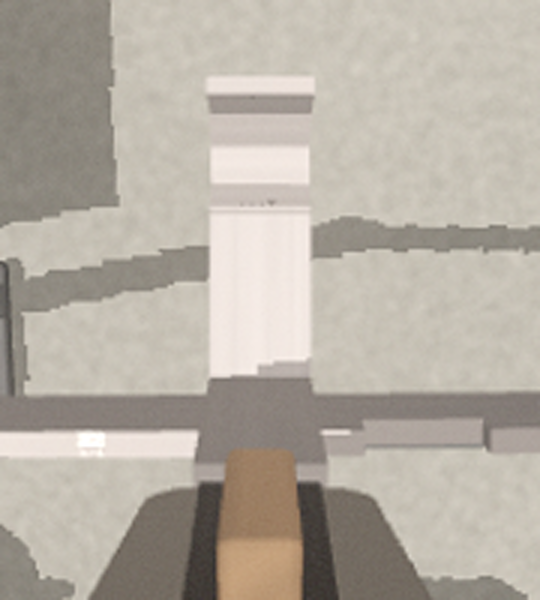

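Run:
```python
from h import *
import pickle
np.set_printoptions(precision=4,suppress=True)
s=pickle.load(open("s3.pkl","rb"));o=.319-.0197
Rz=np.array([[.998,-.0638*-1,0],[-.0638,.998,0],[0,0,1]]) # rows: bar normal..., see below
u=np.array([.998,-.064,0]);v=np.array([.064,.998,0])
C=lambda x,y:(x/3+230,y/3+110)
for n,p,z in [("barL",C(20,444),.25),("barL2",C(180,444),.25),("barR",C(510,440),.25),("notchL",C(363,440),.25),("notchR",C(485,440),.25),("tip",C(260,77),o-.058),("tipin",C(260,94),o-.058),("floorfront",C(260,147),o-.082),("blkbot",C(261,450),o+.004),("blktop",C(261,540),o+.05),("crownfront",C(320,462),o+.002)]:
    d=onz("wrist",p,z,s)-s["tool_pos"];print(n,"across",(d@u*1000).round(1),"along",(d@v*1000).round(1),"z",z)
```

```text
barL across 3.9 along -55.4 z 0.25
barL2 across 3.8 along -18.3 z 0.25
barR across 3.3 along 57.3 z 0.25
notchL across 3.0 along 23.1 z 0.25
notchR across 3.3 along 51.4 z 0.25
tip across -78.6 along 0.0 z 0.24130000000000001
tipin across -74.7 along 0.0 z 0.24130000000000001
floorfront across -62.8 along 0.0 z 0.2173
blkbot across -9.1 along -0.1 z 0.3033
blktop across -8.7 along -0.2 z 0.3493
crownfront across -6.3 along 10.5 z 0.3013
```

Run:
```python
from h import *
import pickle
np.set_printoptions(precision=4,suppress=True)
u=np.array([.998,-.064,0])
for f,im,cols in (("s2.pkl","pics/w2.png",(310,320)),("s3.pkl","pics/w3.png",(312,322))):
    s=pickle.load(open(f,"rb"));o=s["tool_pos"][2]-.0197
    g=cv2.cvtColor(cv2.imread(im),cv2.COLOR_BGR2GRAY)[:,cols[0]:cols[1]].mean(1)
    e=np.diff(g);k=[i for i in range(110,300) if abs(e[i])>7];print(f,o,[(i+1,int(e[i])) for i in k])
# finger-side columns for the crown edge
    c=[cv2.cvtColor(cv2.imread(im),cv2.COLOR_BGR2GRAY)[:,x:x+4].mean(1) for x in (298,333)]
    for q in c:
        e=np.diff(q);print("  side",[(i+1,int(e[i])) for i in range(225,300) if abs(e[i])>7])
    def a(row,z): return ((onz("wrist",(317,row),z,s)-s["tool_pos"])@u*1000).round(1)
    R=Ro.from_quat(s["eef_rot"]).as_matrix();print("tool z",R[:,2]@u)
    pickle.dump(0,open("x","wb"))
    if f=="s3.pkl":
        for n,row,z in [("shankbot",236,-.065),("curlback",179,-.074),("floorback",171,-.082),("floorfront",159,-.082),("tip",135.5,-.058),("tipout",135.5,-.058),("crown",264,.004),("crown",264,0)]:print(n,a(row,o+z),z)
```

```text
s2.pkl 0.3210401555399759 [(135, 19), (136, 13), (140, -8), (141, -36), (142, -31), (148, 40), (158, 12), (159, 17), (160, 7), (171, -30), (172, -12), (178, 11), (179, 23), (180, -16), (181, 14), (182, 11), (230, -20), (231, -23), (234, -7), (235, -11), (236, -39), (289, 11), (290, 12), (291, 8)]
  side [(231, -13), (232, -13), (235, -10), (236, -47), (264, 17), (265, 21), (270, -43), (271, -43), (272, -14)]
  side [(230, -10), (231, -25), (232, -20), (236, -7), (243, 16), (244, 17), (246, -9), (247, -8), (248, -9), (264, 12), (265, 18), (270, -37), (271, -44), (272, -17)]
tool z -0.0011011250097757613
s3.pkl 0.29954929858534307 [(135, 18), (136, 14), (140, -8), (141, -38), (142, -36), (148, 41), (158, 13), (159, 18), (160, 7), (171, -29), (172, -10), (177, -8), (178, 15), (179, 29), (180, -16), (181, 13), (182, 11), (231, -16), (232, -17), (235, -33), (236, -35), (289, 12), (290, 11), (291, 10)]
  side [(235, -9), (236, -44), (241, -8), (242, -7), (264, 15), (265, 19), (270, -44), (271, -44), (272, -13)]
  side [(229, -8), (236, -12), (238, -7), (240, -9), (241, -22), (242, -13), (264, 14), (265, 19), (270, -38), (271, -45), (272, -17)]
tool z -0.05383097287317787
shankbot -8.3 -0.065
curlback -48.3 -0.074
floorback -53.9 -0.082
floorfront -62.8 -0.082
tip -78.6 -0.058
tipout -78.6 -0.058
crown -7.0 0.004
crown -5.9 0
```

carry_out --series '[{"fingers":1,"tx":0,"ty":0.05,"tz":0,"wx":-0.2,"wy":0,"wz":0},{"fingers":1,"tx":0,"ty":0.012,"tz":0.35,"wx":0,"wy":0,"wz":0},{"fingers":1,"tx":0,"ty":0.007,"tz":0.2,"wx":0,"wy":0,"wz":0},{"fingers":1,"tx":0,"ty":0.007,"tz":0.2,"wx":0,"wy":0,"wz":0},{"fingers":1,"tx":0,"ty":0,"tz":0,"wx":0,"wy":0,"wz":0}]'

```text
time_s: 6.8
tool_pos: [0.6282, -0.0876, 0.2896]
eef_rot: [0.729, 0.684, -0.01, -0.011]
wrist_force: [0.0, -0.3, -2.0]
gripper_width: 0.129
```

carry_out --series '[{"fingers":1,"tx":0,"ty":0.005,"tz":0.15,"wx":0,"wy":0,"wz":0},{"fingers":1,"tx":0,"ty":0.005,"tz":0.13,"wx":0,"wy":0,"wz":0},{"fingers":1,"tx":0,"ty":0.003,"tz":0.1,"wx":0,"wy":0,"wz":0},{"fingers":1,"tx":0,"ty":0,"tz":0,"wx":0,"wy":0,"wz":0}]'

```text
time_s: 7.3
tool_pos: [0.6284, -0.0878, 0.2749]
eef_rot: [0.729, 0.684, -0.01, -0.011]
wrist_force: [-1.9, -0.0, -2.0]
gripper_width: 0.128
```

carry_out --series '[{"fingers":1,"tx":0,"ty":-0.02,"tz":0,"wx":0,"wy":0,"wz":0},{"fingers":1,"tx":0,"ty":0,"tz":0.05,"wx":0,"wy":0,"wz":0},{"fingers":1,"tx":0,"ty":0,"tz":0.03,"wx":0,"wy":0,"wz":0},{"fingers":1,"tx":0,"ty":0,"tz":0,"wx":0,"wy":0,"wz":0}]'

```text
time_s: 7.8
tool_pos: [0.6277, -0.0878, 0.2724]
eef_rot: [0.729, 0.684, -0.01, -0.011]
wrist_force: [-0.6, -0.3, -1.6]
gripper_width: 0.132
```

carry_out --series '[{"fingers":1,"tx":0,"ty":0,"tz":0.03,"wx":0,"wy":0,"wz":0},{"fingers":1,"tx":0,"ty":0,"tz":0.03,"wx":0,"wy":0,"wz":0},{"fingers":1,"tx":0,"ty":0,"tz":0,"wx":0,"wy":0,"wz":0}]'

```text
time_s: 8.18
tool_pos: [0.6275, -0.0878, 0.27]
eef_rot: [0.729, 0.684, -0.01, -0.011]
wrist_force: [-0.3, 0.8, -1.7]
gripper_width: 0.13
```

carry_out --series '[{"fingers":1,"tx":0,"ty":0,"tz":0.03,"wx":0,"wy":0,"wz":0},{"fingers":1,"tx":0,"ty":0,"tz":0.02,"wx":0,"wy":0,"wz":0},{"fingers":1,"tx":0,"ty":0,"tz":0,"wx":0,"wy":0,"wz":0}]'

```text
time_s: 8.55
tool_pos: [0.6277, -0.0878, 0.2697]
eef_rot: [0.729, 0.684, -0.01, -0.01]
wrist_force: [-3.5, 0.9, 5.5]
gripper_width: 0.126
```

Contact on the bar top at about 7 N. Now I slide towards the notch, estimated 36 mm away.

carry_out --series '[{"fingers":1,"tx":0.15,"ty":0,"tz":0,"wx":0,"wy":0,"wz":0},{"fingers":1,"tx":0.15,"ty":0,"tz":0,"wx":0,"wy":0,"wz":0},{"fingers":1,"tx":0.15,"ty":0,"tz":0,"wx":0,"wy":0,"wz":0},{"fingers":1,"tx":0.15,"ty":0,"tz":0,"wx":0,"wy":0,"wz":0},{"fingers":1,"tx":0.15,"ty":0,"tz":0,"wx":0,"wy":0,"wz":0}]'

```text
time_s: 9.18
tool_pos: [0.6299, -0.0591, 0.2696]
eef_rot: [0.73, 0.684, -0.01, -0.009]
wrist_force: [-2.1, -4.4, 5.3]
gripper_width: 0.13
```

carry_out --series '[{"fingers":1,"tx":0.06,"ty":0,"tz":0,"wx":0,"wy":0,"wz":0},{"fingers":1,"tx":0.05,"ty":0,"tz":0,"wx":0,"wy":0,"wz":0},{"fingers":1,"tx":0.04,"ty":0,"tz":0,"wx":0,"wy":0,"wz":0},{"fingers":1,"tx":0,"ty":0,"tz":0,"wx":0,"wy":0,"wz":0}]'

```text
time_s: 9.68
tool_pos: [0.6294, -0.0508, 0.2666]
eef_rot: [0.729, 0.684, -0.01, -0.012]
wrist_force: [-0.0, -0.2, -1.9]
gripper_width: 0.128
```

It dropped: z fell 3 mm and the contact force vanished. Lowering to the notch floor.

carry_out --series '[{"fingers":1,"tx":0,"ty":0.001,"tz":0.05,"wx":0,"wy":0,"wz":0},{"fingers":1,"tx":0,"ty":0.001,"tz":0.05,"wx":0,"wy":0,"wz":0},{"fingers":1,"tx":0,"ty":0.001,"tz":0.04,"wx":0,"wy":0,"wz":0},{"fingers":1,"tx":0,"ty":0,"tz":0,"wx":0,"wy":0,"wz":0}]'

```text
time_s: 10.18
tool_pos: [0.6296, -0.0518, 0.2622]
eef_rot: [0.729, 0.684, -0.01, -0.011]
wrist_force: [0.0, -0.1, -1.7]
gripper_width: 0.133
```

carry_out --series '[{"fingers":1,"tx":0,"ty":0,"tz":0.04,"wx":0,"wy":0,"wz":0},{"fingers":1,"tx":0,"ty":0,"tz":0.04,"wx":0,"wy":0,"wz":0},{"fingers":1,"tx":0,"ty":0,"tz":0,"wx":0,"wy":0,"wz":0}]'

```text
time_s: 10.55
tool_pos: [0.6298, -0.0519, 0.2598]
eef_rot: [0.729, 0.684, -0.01, -0.01]
wrist_force: [-0.6, -0.5, 0.4]
gripper_width: 0.128
```

carry_out --series '[{"fingers":0,"tx":0,"ty":0,"tz":0,"wx":0,"wy":0,"wz":0},{"fingers":0,"tx":0,"ty":0,"tz":0,"wx":0,"wy":0,"wz":0},{"fingers":0,"tx":0,"ty":0,"tz":0,"wx":0,"wy":0,"wz":0},{"fingers":0,"tx":0,"ty":0,"tz":-0.5,"wx":0,"wy":0,"wz":0},{"fingers":0,"tx":0,"ty":0,"tz":-1,"wx":0,"wy":0,"wz":0}]'

```text
time_s: 11.18
tool_pos: [0.6307, -0.0518, 0.3193]
eef_rot: [0.729, 0.684, -0.011, -0.012]
wrist_force: [1.3, -0.6, -0.1]
gripper_width: 0.501
```

carry_out --series '[{"fingers":0,"tx":0,"ty":-0.3,"tz":-0.6,"wx":-0.28,"wy":0,"wz":0},{"fingers":0,"tx":0,"ty":0,"tz":0,"wx":0,"wy":0,"wz":0}]'

```text
time_s: 11.42
tool_pos: [0.6211, -0.0515, 0.3482]
eef_rot: [0.729, 0.684, 0.002, 0.003]
wrist_force: [-0.3, -0.6, -0.0]
gripper_width: 0.5
```

Run:
```python
from h import *
import pickle
s=r.read_state();pickle.dump(s,open("s4.pkl","wb"));im=r.get_image("wrist")[:,:,::-1]
cv2.imwrite("pics/w4.png",im);print(s["tool_pos"],s["eef_rot"])
sc=r.get_image("scene")[:,:,::-1];t=r.get_image("top")[:,:,::-1];cv2.imwrite("pics/s4.png",sc);cv2.imwrite("pics/t4.png",t)
o=np.zeros((600,800,3),np.uint8)
o[:450,:400]=cv2.resize(im[90:315,220:420],(400,450),interpolation=cv2.INTER_CUBIC)
o[:600,400:]=cv2.resize(sc[150:300,200:300],(400,600),interpolation=cv2.INTER_CUBIC)
cv2.imwrite("pics/c5.png",o)
```

```text
[ 0.62109073 -0.05149004  0.34817919] [0.72944789 0.68402671 0.00185586 0.00312989]
```

View pics/c5.png

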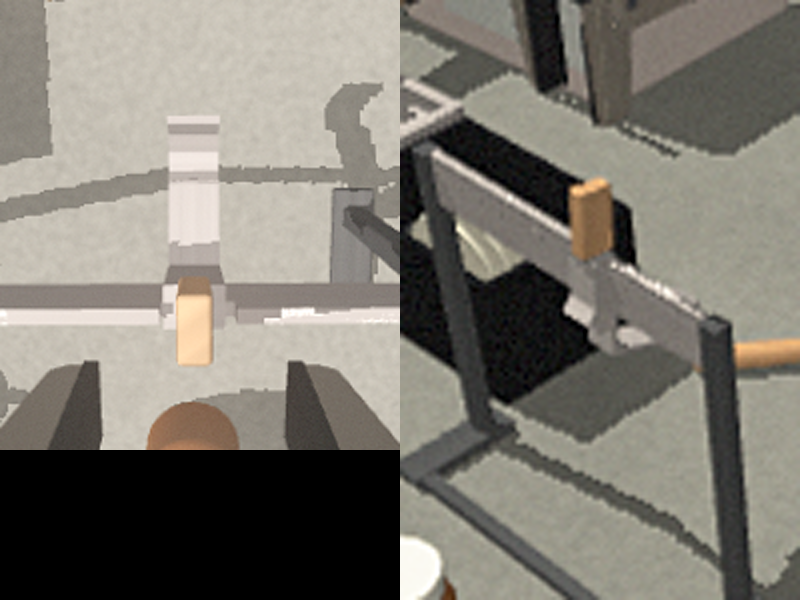

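Hook seated in the notch and let go: its block is upright at crop (194,320), with the curl to the robot. Moving to the caddy next.

carry_out --series '[{"fingers":0,"tx":0.94,"ty":-0.56,"tz":0,"wx":0,"wy":0,"wz":0},{"fingers":0,"tx":0.94,"ty":-0.56,"tz":0,"wx":0,"wy":0,"wz":0},{"fingers":0,"tx":0.94,"ty":-0.56,"tz":0,"wx":0,"wy":0,"wz":0},{"fingers":0,"tx":0.94,"ty":-0.56,"tz":0,"wx":0,"wy":0,"wz":0},{"fingers":0,"tx":0.94,"ty":-0.56,"tz":0,"wx":0,"wy":0,"wz":0}]'

```text
time_s: 12.2
tool_pos: [0.5194, 0.1447, 0.3417]
eef_rot: [0.729, 0.684, -0.001, -0.001]
wrist_force: [0.1, 0.5, 0.4]
gripper_width: 0.499
```

carry_out --series '[{"fingers":0,"tx":0.94,"ty":-0.56,"tz":0.74,"wx":0,"wy":0,"wz":0},{"fingers":0,"tx":0.94,"ty":-0.56,"tz":0.74,"wx":0,"wy":0,"wz":0},{"fingers":0,"tx":0.94,"ty":-0.56,"tz":0.74,"wx":0,"wy":0,"wz":0},{"fingers":0,"tx":0.94,"ty":-0.56,"tz":0.74,"wx":0,"wy":0,"wz":0},{"fingers":0,"tx":0.94,"ty":-0.56,"tz":0.74,"wx":0,"wy":0,"wz":0}]'

```text
time_s: 12.82
tool_pos: [0.4192, 0.3392, 0.193]
eef_rot: [0.729, 0.684, -0.001, -0.0]
wrist_force: [1.1, -0.0, 0.8]
gripper_width: 0.5
```

carry_out --series '[{"fingers":0,"tx":0,"ty":0,"tz":0,"wx":0,"wy":0,"wz":-1},{"fingers":0,"tx":0,"ty":0,"tz":0,"wx":0,"wy":0,"wz":-1},{"fingers":0,"tx":0,"ty":0,"tz":0,"wx":0,"wy":0,"wz":-0.8},{"fingers":0,"tx":0,"ty":0,"tz":0,"wx":0,"wy":0,"wz":0}]'

```text
time_s: 13.32
tool_pos: [0.4201, 0.3381, 0.194]
eef_rot: [0.622, 0.783, -0.001, -0.001]
wrist_force: [1.0, -0.3, 0.1]
gripper_width: 0.498
```

Run:
```python
from h import *
import pickle
np.set_printoptions(precision=4,suppress=True)
s=r.read_state();pickle.dump(s,open("s5.pkl","wb"));im=r.get_image("wrist")[:,:,::-1]
cv2.imwrite("pics/w5.png",im);print(s["tool_pos"],s["eef_rot"],s["joints"].round(2))
s=pickle.load(open("s4.pkl","rb"));C=lambda x,y:(x/2+220,y/2+90)
for n,p,z in [("tipout",C(194,116),.182),("floorF",C(194,152),.158),("floorB",C(194,172),.158),("blkL",C(177,330),.29),("blkR",C(212,330),.29),("blktopF",C(194,293),.29),("blktopB",C(194,365),.29),("bar",C(20,316),.25),("bar",C(380,316),.25)]:print(n,onz("wrist",p,z,s))
```

```text
[0.4201 0.3381 0.194 ] [ 0.622   0.783  -0.0014 -0.0006] [ 0.45  0.08  1.72 -0.    1.34 -1.35]
tipout [ 0.5577 -0.0479  0.182 ]
floorF [ 0.5758 -0.0491  0.158 ]
floorB [ 0.5856 -0.0498  0.158 ]
blkL [ 0.623  -0.0577  0.29  ]
blkR [ 0.6237 -0.0464  0.29  ]
blktopF [ 0.611  -0.0514  0.29  ]
blktopB [ 0.6354 -0.053   0.29  ]
bar [ 0.6265 -0.1195  0.25  ]
bar [0.6355 0.0189 0.25  ]
```

View pics/w5.png

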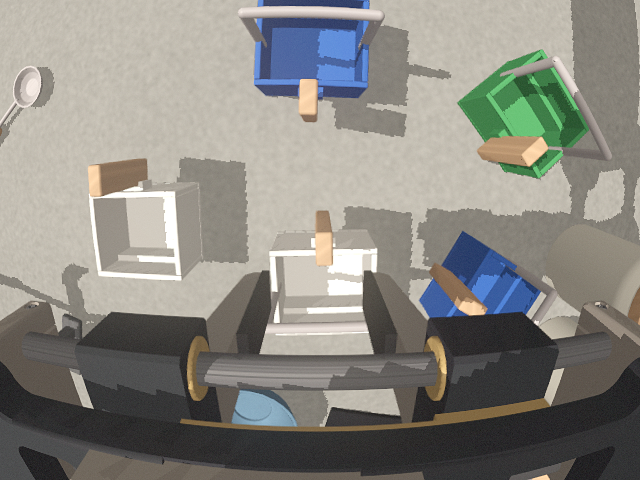

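The wrist view shows the white caddy's block top at about (324,252), with its rim edge level (yaw aligned). The bail is at row ~326.

Run:
```python
from h import *
import pickle
np.set_printoptions(precision=4,suppress=True)
s=pickle.load(open("s5.pkl","rb"));im=cv2.imread("pics/w5.png");R=Ro.from_quat(s["eef_rot"]).as_matrix()
hs=cv2.cvtColor(im,cv2.COLOR_BGR2HSV);m=cv2.inRange(hs,(5,60,90),(25,255,255))
for y in range(208,272,4):
    x=np.where(m[y,300:345])[0]
    if len(x):print(y,x[0]+300,x[-1]+300,hs[y,x+300,2].mean().round())
for p,z in [((324,264),.125),((324,240),.125),((324,211),.04),((273,255),.07),((376,252),.07),((268,328),.13),((368,322),.13)]:
    P=onz("wrist",p,z,s);print(p,P,(R.T@(P-s["tool_pos"])*1000).round(1))
```

```text
212 316 328 154.0
216 316 329 158.0
220 316 329 162.0
224 315 330 164.0
228 315 330 165.0
232 316 331 198.0
236 315 332 243.0
240 316 332 243.0
244 316 332 244.0
248 315 332 243.0
252 316 332 244.0
256 316 332 239.0
260 316 332 237.0
264 317 331 239.0
(324, 264) [0.4303 0.3448 0.125 ] [ 4.3 11.7 69. ]
(324, 240) [0.4138 0.3409 0.125 ] [ 4.2 -5.2 69. ]
(324, 211) [0.4096 0.3416 0.04  ] [  5.9  -9.  154. ]
(273, 255) [0.4501 0.3068 0.07  ] [-37.2  22.6 124. ]
(376, 252) [0.4282 0.3902 0.07  ] [ 49.   20.1 123.9]
(268, 328) [0.4853 0.3166 0.13  ] [-35.7  58.9  63.9]
(368, 322) [0.4644 0.3852 0.13  ] [35.9 54.  63.8]
```

carry_out --series '[{"fingers":0,"tx":0.11,"ty":0.04,"tz":0.4,"wx":0,"wy":0,"wz":-0.4},{"fingers":0,"tx":0,"ty":0,"tz":0.9,"wx":0,"wy":0,"wz":0},{"fingers":0,"tx":0,"ty":0,"tz":0.9,"wx":0,"wy":0,"wz":0},{"fingers":0,"tx":0,"ty":0,"tz":0.55,"wx":0,"wy":0,"wz":0},{"fingers":1,"tx":0,"ty":0,"tz":0,"wx":0,"wy":0,"wz":0}]'

```text
time_s: 14.0
tool_pos: [0.4191, 0.3421, 0.0825]
eef_rot: [0.605, 0.796, -0.003, -0.001]
wrist_force: [-0.1, -0.3, -0.7]
gripper_width: 0.415
```

carry_out --series '[{"fingers":1,"tx":0,"ty":0,"tz":0,"wx":0,"wy":0,"wz":0},{"fingers":1,"tx":0,"ty":0,"tz":0,"wx":0,"wy":0,"wz":0},{"fingers":1,"tx":0,"ty":0,"tz":0,"wx":0,"wy":0,"wz":0},{"fingers":1,"tx":0,"ty":0,"tz":0,"wx":0,"wy":0,"wz":0},{"fingers":1,"tx":0,"ty":0,"tz":0,"wx":0,"wy":0,"wz":0}]'

```text
time_s: 14.62
tool_pos: [0.4221, 0.3434, 0.0867]
eef_rot: [0.605, 0.796, 0.001, 0.0]
wrist_force: [-0.4, 0.0, 5.9]
gripper_width: 0.13
```

carry_out --series '[{"fingers":1,"tx":0,"ty":0,"tz":-0.4,"wx":0,"wy":0,"wz":0},{"fingers":1,"tx":0,"ty":0,"tz":-0.9,"wx":0,"wy":0,"wz":0},{"fingers":1,"tx":0,"ty":0,"tz":-0.9,"wx":0,"wy":0,"wz":0},{"fingers":1,"tx":0,"ty":0,"tz":-0.9,"wx":0,"wy":0,"wz":0},{"fingers":1,"tx":0,"ty":0,"tz":-0.9,"wx":0,"wy":0,"wz":0}]'

```text
time_s: 15.25
tool_pos: [0.4205, 0.3426, 0.2466]
eef_rot: [0.605, 0.796, -0.001, -0.0]
wrist_force: [1.3, -0.3, -3.6]
gripper_width: 0.128
```

carry_out --series '[{"fingers":1,"tx":-0.93,"ty":-0.22,"tz":0,"wx":0,"wy":0,"wz":0},{"fingers":1,"tx":-0.93,"ty":-0.22,"tz":0,"wx":0,"wy":0,"wz":0},{"fingers":1,"tx":-0.93,"ty":-0.22,"tz":0,"wx":0,"wy":0,"wz":0},{"fingers":1,"tx":-0.93,"ty":-0.22,"tz":0,"wx":0,"wy":0,"wz":0},{"fingers":1,"tx":-0.93,"ty":-0.22,"tz":0,"wx":0,"wy":0,"wz":0}]'

```text
time_s: 15.88
tool_pos: [0.4278, 0.1508, 0.2455]
eef_rot: [0.605, 0.796, -0.0, -0.0]
wrist_force: [0.8, -1.0, -3.0]
gripper_width: 0.128
```

carry_out --series '[{"fingers":1,"tx":-0.93,"ty":-0.22,"tz":0,"wx":0,"wy":0,"wz":0},{"fingers":1,"tx":-0.93,"ty":-0.22,"tz":0,"wx":0,"wy":0,"wz":0},{"fingers":1,"tx":-0.93,"ty":-0.22,"tz":0,"wx":0,"wy":0,"wz":0},{"fingers":1,"tx":-0.93,"ty":-0.22,"tz":0,"wx":0,"wy":0,"wz":0},{"fingers":1,"tx":-0.93,"ty":-0.22,"tz":0,"wx":0,"wy":0,"wz":0}]'

```text
time_s: 16.5
tool_pos: [0.4353, -0.04, 0.2455]
eef_rot: [0.605, 0.796, -0.0, -0.001]
wrist_force: [0.9, 0.2, -2.8]
gripper_width: 0.129
```

carry_out --series '[{"fingers":1,"tx":0,"ty":0,"tz":0.55,"wx":0,"wy":0,"wz":0.8},{"fingers":1,"tx":0,"ty":0,"tz":0.6,"wx":0,"wy":0,"wz":0.8},{"fingers":1,"tx":0,"ty":0,"tz":0.6,"wx":0,"wy":0,"wz":0.8},{"fingers":1,"tx":0,"ty":0,"tz":0.55,"wx":0,"wy":0,"wz":0.8},{"fingers":1,"tx":0,"ty":0,"tz":0,"wx":0,"wy":0,"wz":0}]'

```text
time_s: 17.12
tool_pos: [0.434, -0.0382, 0.1519]
eef_rot: [0.729, 0.684, -0.001, -0.002]
wrist_force: [-0.4, 0.0, -2.3]
gripper_width: 0.124
```

Run:
```python
from h import *
import pickle
s=r.read_state();pickle.dump(s,open("s6.pkl","wb"));im=r.get_image("wrist")[:,:,::-1]
cv2.imwrite("pics/w6.png",im);print(s["tool_pos"],s["eef_rot"])
t=r.get_image("top")[:,:,::-1];cv2.imwrite("pics/t6.png",t);sc=r.get_image("scene")[:,:,::-1];cv2.imwrite("pics/s6.png",sc)
o=np.zeros((600,800,3),np.uint8)
o[:420,:400]=cv2.resize(im[180:390,220:420],(400,420),interpolation=cv2.INTER_CUBIC)
o[420:,:400]=cv2.resize(t[180:315,290:460],(400,318),interpolation=cv2.INTER_CUBIC)[:180]
o[:600,400:]=cv2.resize(sc[150:330,200:320],(400,600),interpolation=cv2.INTER_CUBIC)
cv2.imwrite("pics/c6.png",o)
```

```text
[ 0.43404444 -0.03823647  0.15189456] [ 0.72914799  0.68435084 -0.00118723 -0.00239132]
```

View pics/c6.png

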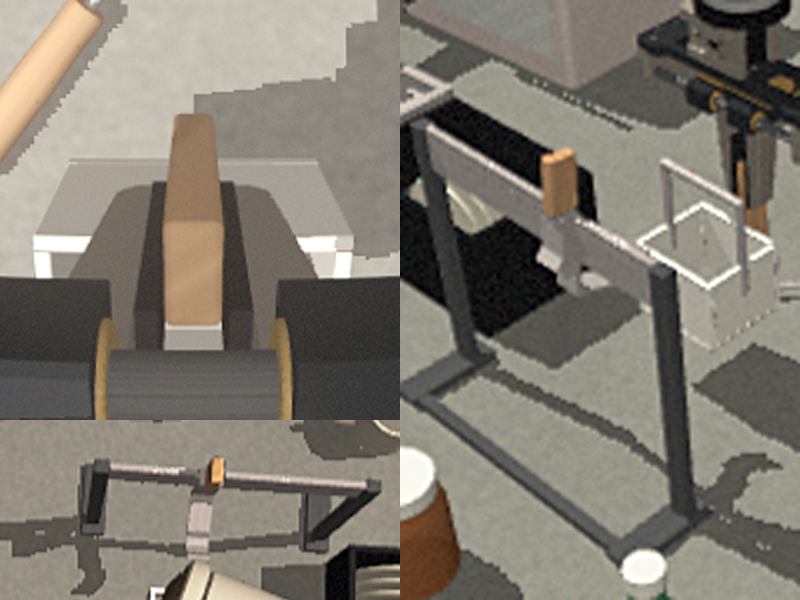

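Run:
```python
from h import *
import pickle
s=pickle.load(open("s6.pkl","rb"));z=s["tool_pos"][2]+.044
a=onz("scene",(280.4,199.2),z);b=onz("scene",(302.6,211.2),z);print(a,b,(a+b)/2,b-a)
u=np.array([.998,-.0643,0]);print("expect",s["tool_pos"]+.055*u)
# curl via the scene/top views: block top cross-check of top camera
print(onz("top",(290+217*.425,180+(465-420)*.425),.29))
# curl floor/tip seen by top camera
for y in (538,553): print(onz("top",(290+197*.425,180+(y-420)*.425),.175))
```

```text
[ 0.48271926 -0.08472315  0.19589456] [ 4.87006082e-01 -4.37046043e-04  1.95894559e-01] [ 0.48486267 -0.0425801   0.19589456] [0.00428682 0.0842861  0.        ]
expect [ 0.48893444 -0.04177297  0.15189456]
[ 0.62681649 -0.05205215  0.29      ]
[ 0.57789796 -0.04718126  0.175     ]
[ 0.56153165 -0.04704725  0.175     ]
```

carry_out --series '[{"fingers":1,"tx":0,"ty":0.5,"tz":0,"wx":0,"wy":0,"wz":0},{"fingers":1,"tx":0,"ty":0.5,"tz":0,"wx":0,"wy":0,"wz":0},{"fingers":1,"tx":0,"ty":0.5,"tz":0,"wx":0,"wy":0,"wz":0},{"fingers":1,"tx":0,"ty":0.5,"tz":0,"wx":0,"wy":0,"wz":0},{"fingers":1,"tx":0,"ty":0.38,"tz":0,"wx":0,"wy":0,"wz":0}]'

```text
time_s: 17.9
tool_pos: [0.5326, -0.0454, 0.1551]
eef_rot: [0.729, 0.684, 0.001, 0.001]
wrist_force: [0.2, 0.9, -2.5]
gripper_width: 0.127
```

Run:
```python
from h import *
import pickle
s=r.read_state();pickle.dump(s,open("s7.pkl","wb"));im=r.get_image("wrist")[:,:,::-1];print(s["tool_pos"],s["wrist_force"])
t=r.get_image("top")[:,:,::-1];sc=r.get_image("scene")[:,:,::-1];cv2.imwrite("pics/s7.png",sc)
o=np.zeros((600,800,3),np.uint8)
o[:360,:400]=cv2.resize(im[180:360,220:420],(400,360),interpolation=cv2.INTER_CUBIC)
o[360:,:400]=cv2.resize(t[185:245,330:430],(400,240),interpolation=cv2.INTER_CUBIC)
o[:600,400:]=cv2.resize(sc[180:270,230:290],(400,600),interpolation=cv2.INTER_CUBIC)
cv2.imwrite("pics/c7.png",o)
```

```text
[ 0.53262648 -0.04535809  0.15505373] [ 0.2453163   0.87079067 -2.53630286]
```

View pics/c7.png

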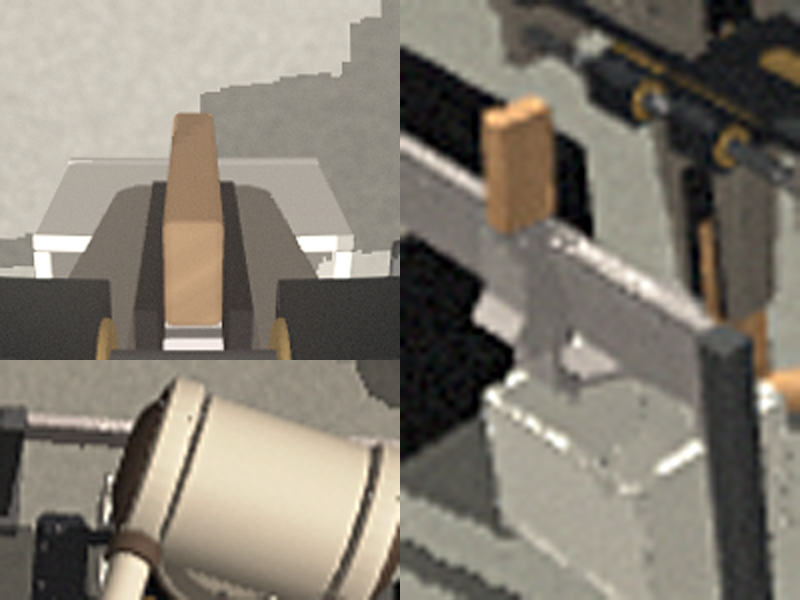

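The view shows the caddy level under the hook and beside nothing, with its bail over the trough. Lowering.

carry_out --series '[{"fingers":1,"tx":0,"ty":-0.08,"tz":0,"wx":0,"wy":0,"wz":0},{"fingers":1,"tx":0,"ty":0,"tz":0.25,"wx":0,"wy":0,"wz":0},{"fingers":1,"tx":0,"ty":0,"tz":0.25,"wx":0,"wy":0,"wz":0},{"fingers":1,"tx":0,"ty":0,"tz":0.2,"wx":0,"wy":0,"wz":0},{"fingers":1,"tx":0,"ty":0,"tz":0,"wx":0,"wy":0,"wz":0}]'

```text
time_s: 18.68
tool_pos: [0.527, -0.0446, 0.1244]
eef_rot: [0.729, 0.684, -0.001, -0.001]
wrist_force: [0.1, -0.1, -2.4]
gripper_width: 0.132
```

carry_out --series '[{"fingers":1,"tx":0,"ty":0,"tz":0.06,"wx":0,"wy":0,"wz":0},{"fingers":1,"tx":0,"ty":0,"tz":0.06,"wx":0,"wy":0,"wz":0},{"fingers":1,"tx":0,"ty":0,"tz":0,"wx":0,"wy":0,"wz":0}]'

```text
time_s: 19.05
tool_pos: [0.5278, -0.0449, 0.1207]
eef_rot: [0.729, 0.684, -0.0, -0.0]
wrist_force: [-0.4, -0.6, -2.8]
gripper_width: 0.126
```

carry_out --series '[{"fingers":1,"tx":0,"ty":0,"tz":0.06,"wx":0,"wy":0,"wz":0},{"fingers":1,"tx":0,"ty":0,"tz":0.04,"wx":0,"wy":0,"wz":0},{"fingers":1,"tx":0,"ty":0,"tz":0,"wx":0,"wy":0,"wz":0}]'

```text
time_s: 19.42
tool_pos: [0.5277, -0.0449, 0.1166]
eef_rot: [0.729, 0.684, -0.0, -0.0]
wrist_force: [0.1, 0.6, -3.1]
gripper_width: 0.127
```

carry_out --series '[{"fingers":1,"tx":0,"ty":0,"tz":0.05,"wx":0,"wy":0,"wz":0},{"fingers":1,"tx":0,"ty":0,"tz":0.04,"wx":0,"wy":0,"wz":0},{"fingers":1,"tx":0,"ty":0,"tz":0,"wx":0,"wy":0,"wz":0}]'

```text
time_s: 19.8
tool_pos: [0.528, -0.0449, 0.1133]
eef_rot: [0.729, 0.684, 0.0, 0.0]
wrist_force: [-0.1, 1.1, -2.1]
gripper_width: 0.131
```

carry_out --series '[{"fingers":1,"tx":0,"ty":0,"tz":0.04,"wx":0,"wy":0,"wz":0},{"fingers":1,"tx":0,"ty":0,"tz":0,"wx":0,"wy":0,"wz":0}]'

```text
time_s: 20.05
tool_pos: [0.5288, -0.0451, 0.1125]
eef_rot: [0.729, 0.684, 0.001, 0.001]
wrist_force: [0.2, -0.0, 3.8]
gripper_width: 0.132
```

carry_out --series '[{"fingers":1,"tx":0,"ty":0,"tz":-0.02,"wx":0,"wy":0,"wz":0},{"fingers":0.5,"tx":0,"ty":0,"tz":0,"wx":0,"wy":0,"wz":0},{"fingers":0.3,"tx":0,"ty":0,"tz":0,"wx":0,"wy":0,"wz":0},{"fingers":0,"tx":0,"ty":0,"tz":0,"wx":0,"wy":0,"wz":0},{"fingers":0,"tx":0,"ty":0,"tz":0,"wx":0,"wy":0,"wz":0}]'

```text
time_s: 20.68
tool_pos: [0.5278, -0.0448, 0.1122]
eef_rot: [0.729, 0.684, -0.0, -0.0]
wrist_force: [-0.2, -0.1, 0.3]
gripper_width: 0.497
```

carry_out --series '[{"fingers":0,"tx":0,"ty":-0.3,"tz":0,"wx":0,"wy":0,"wz":0},{"fingers":0,"tx":0,"ty":-0.6,"tz":0,"wx":0,"wy":0,"wz":0},{"fingers":0,"tx":0,"ty":-0.7,"tz":0,"wx":0,"wy":0,"wz":0},{"fingers":0,"tx":0,"ty":-0.8,"tz":0,"wx":0,"wy":0,"wz":0},{"fingers":0,"tx":0,"ty":-0.8,"tz":-0.3,"wx":0,"wy":0,"wz":0}]'

```text
time_s: 21.3
tool_pos: [0.3977, -0.0361, 0.1234]
eef_rot: [0.729, 0.684, -0.001, -0.001]
wrist_force: [-0.4, -0.7, 1.8]
gripper_width: 0.501
```

carry_out --series '[{"fingers":0,"tx":0.5,"ty":-0.3,"tz":-0.6,"wx":0,"wy":0,"wz":0},{"fingers":0,"tx":0.5,"ty":0,"tz":-0.6,"wx":0,"wy":0,"wz":0},{"fingers":0,"tx":0,"ty":0,"tz":0,"wx":0,"wy":0,"wz":0},{"fingers":0,"tx":0,"ty":0,"tz":0,"wx":0,"wy":0,"wz":0},{"fingers":0,"tx":0,"ty":0,"tz":0,"wx":0,"wy":0,"wz":0}]'

```text
time_s: 21.92
tool_pos: [0.3899, 0.0037, 0.1712]
eef_rot: [0.73, 0.684, -0.001, -0.001]
wrist_force: [-0.6, 0.0, 0.2]
gripper_width: 0.499
```

Run:
```python
from h import *
im=r.get_image("wrist")[:,:,::-1];sc=r.get_image("scene")[:,:,::-1];t=r.get_image("top")[:,:,::-1]
for _ in range(10): r.get_image("scene")
sc2=r.get_image("scene")[:,:,::-1];d=cv2.absdiff(sc,sc2)[180:330,200:330];print("moving px",int((d.max(2)>25).sum()),r.read_state()["time_s"])
t0=cv2.imread("pics/top0.png");print("changed by bystanders (soap,jar,bowl,tub,spoon,mug)",[int((cv2.absdiff(t,t0)[a:b,c:e].max(2)>40).sum()) for a,b,c,e in((140,185,270,305),(140,185,355,395),(180,230,215,265),(255,310,260,310),(275,340,345,410),(155,195,430,475))])
o=np.zeros((600,800,3),np.uint8)
o[:300,:400]=cv2.resize(im,(400,300));o[300:,:400]=cv2.resize(t[150:330,280:520],(400,300),interpolation=cv2.INTER_CUBIC)
o[:,400:]=cv2.resize(sc2[165:315,215:315],(400,600),interpolation=cv2.INTER_CUBIC)
cv2.imwrite("pics/c8.png",o)
```

```text
moving px 18 22.625
changed by bystanders (soap,jar,bowl,tub,spoon,mug) [0, 0, 0, 203, 2432, 0]
```

View pics/c8.png

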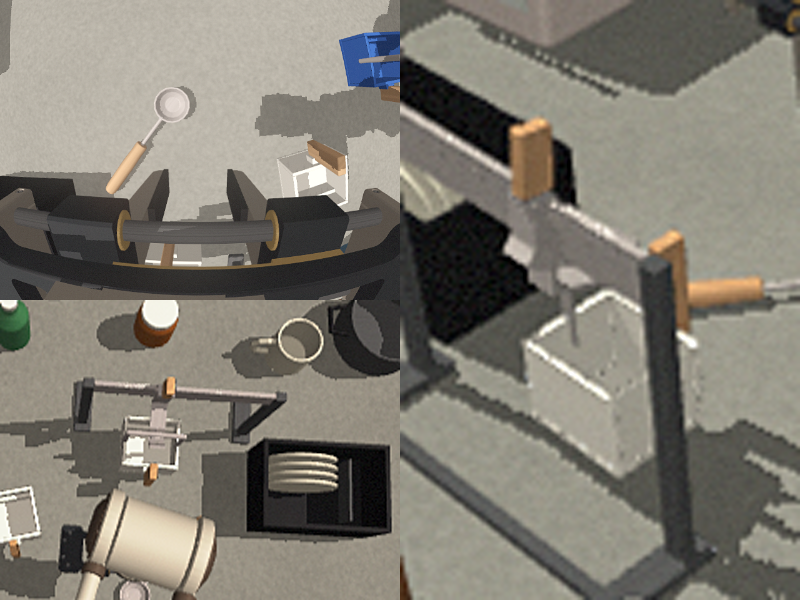

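The caddy hangs in the curl, upright and clear of the counter, and the hook is seated. I'll let any sway die down, check, then hand in.

carry_out --series '[{"fingers":0,"tx":0,"ty":0,"tz":0,"wx":0,"wy":0,"wz":0},{"fingers":0,"tx":0,"ty":0,"tz":0,"wx":0,"wy":0,"wz":0},{"fingers":0,"tx":0,"ty":0,"tz":0,"wx":0,"wy":0,"wz":0},{"fingers":0,"tx":0,"ty":0,"tz":0,"wx":0,"wy":0,"wz":0},{"fingers":0,"tx":0,"ty":0,"tz":0,"wx":0,"wy":0,"wz":0}]'

```text
time_s: 23.25
tool_pos: [0.3907, 0.004, 0.1724]
eef_rot: [0.729, 0.684, -0.0, -0.0]
wrist_force: [0.4, -0.4, 0.3]
gripper_width: 0.499
```

carry_out --series '[{"fingers":0,"tx":0,"ty":0,"tz":0,"wx":0,"wy":0,"wz":0},{"fingers":0,"tx":0,"ty":0,"tz":0,"wx":0,"wy":0,"wz":0},{"fingers":0,"tx":0,"ty":0,"tz":0,"wx":0,"wy":0,"wz":0},{"fingers":0,"tx":0,"ty":0,"tz":0,"wx":0,"wy":0,"wz":0},{"fingers":0,"tx":0,"ty":0,"tz":0,"wx":0,"wy":0,"wz":0}]'

```text
time_s: 23.88
tool_pos: [0.3907, 0.004, 0.1724]
eef_rot: [0.729, 0.684, -0.0, -0.0]
wrist_force: [0.8, -1.1, -1.1]
gripper_width: 0.498
```

Run:
```python
from h import *
I=[r.get_image("scene").astype(int) for _ in range(24)]
for k in (3,6,9,14,19,23):
    d=abs(I[k]-I[0]).max(2);print(k,"caddy",(d[180:330,200:330]>25).sum(),"static background",(d[330:480,0:130]>25).sum())
print(r.read_state()["time_s"])
```

```text
3 caddy 8 static background 0
6 caddy 11 static background 0
9 caddy 7 static background 0
14 caddy 7 static background 0
19 caddy 9 static background 0
23 caddy 15 static background 0
25.075
```

Run:
```python
from h import *
for _ in range(80): r.get_image("top")
I=[r.get_image("scene").astype(int) for _ in range(20)]
for k in (3,6,9,14,19):
    d=abs(I[k]-I[0]).max(2);print(k,"caddy",(d[180:330,200:330]>25).sum(),d[180:330,200:330].max())
print(r.read_state()["time_s"]);r.finish_job()
```

```text
3 caddy 12 31
6 caddy 9 29
9 caddy 8 30
14 caddy 9 29
19 caddy 5 32
30.075
the job is handed in; nothing more can be done
```

The job is done and handed in at 30 s. The S-hook sits in the bar's notch with its curl towards the robot, and the caddy hangs by its bail in the curl. No verdict was reported.

- **Hook:** I slid it about 37 mm along the bar under roughly 7 N. The contact force vanished at the notch and the hook sank 9.9 mm to the floor (10 expected). After I let go, the picture showed it seated with its grip block upright. My measurements suggested it leans 0.09 rad, with the block alone hinting at up to 0.15; the limit is 0.2.
- **Caddy:** I lowered its bail into the curl with about 6 N of contact and let go. The last picture shows it hanging level and clear of the counter. Its underside is about 27 mm up, worked out from the tool height rather than seen.
- **Stillness:** Repeated pictures over the last second showed only noise-level change around the caddy (at most 12 pixels, barely above the threshold).
- **Bystanders:** The soap, jar, bowl and mug areas of the top picture were unchanged. The spoon and tub areas did differ (2,432 and 203 pixels). The arm was over the spoon in that picture and I put the tub's difference down to shadow, so neither is confirmed by measurement. Nothing was seen or felt touching them.

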